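# Load the roller magazine

## Task

Load the three aluminium rollers into the upright gravity-feed magazine one at a time, so that they will come out at the bottom in this order: first the plain one, then the one with the groove round its middle, then the one with stepped-down ends. Lay each roller in the mouth on the catches, let go of it, then press it down with the fingertips, until it passes the sprung catch rollers and drops; at the end all three lie level on one another below the catches. Leave the other things on the bench where they are.

Things in the scene. Friction and masses are not known exactly. Their poses are not given: they have to be found in the camera images.
- magazine: Upright steel magazine, fixed: base 130 x 110 x 12 mm, four angle posts round an open slot and a grey catch head on them. Origin at the middle of its underside, z up; slot 66 mm along x, 31 mm along y: rollers lie along x. The head's flat top is 78 mm along x by 83 mm along y, open over the slot, with a finger notch across its middle (32 mm along x, 12 mm deep).
- magazine_mouth (a point): Middle of the slot at the lowest level the head's flat top can have, 121 mm above the bench. The head is clamped at a height that differs each time and is not told: its top is 121 to 139 mm above the bench, so feel for it. A roller laid in the mouth rests between the catch rollers, its centre 3.5 mm (upper side 17.5 mm) above the head's top. No funnel.
- catch_l (a joint): Left (magazine +y) catch of the head's pair: brass catch rollers, 10 mm diameter, freely turning, along the slot either side of the notch, axes 6 mm below the head's top, 16.5 mm from the middle. They spring apart when a roller is pressed down between them with some 6 to 12 N; value 0 closed, 0.0025 m as it passes. Once the roller's centre is 7 mm or more below the head's top it falls by itself.
- magazine_floor (a point): Centre of the slot's floor (30 mm above the bench). Rollers stacked in the slot have their centres 14, 42 and 70 mm above it, whatever the head's height.
- plain_roller: Roller, a plain cylinder with no steps. Aluminium, 60 mm long overall, 28 mm in largest diameter, about 0.1 kg. Origin at its centre, its x axis along its length. It starts lying level on its own low wooden rest (50 mm long, two rails, 22 mm wide in all, so narrower than the roller), centre about 30 mm above the bench.
- grooved_roller: Roller with one groove round its middle, 12 mm wide and 5 mm deep. Aluminium, 60 mm long overall, 28 mm in largest diameter, about 0.1 kg. Origin at its centre, its x axis along its length. It starts lying level on its own low wooden rest (50 mm long, two rails, 22 mm wide in all, so narrower than the roller), centre about 30 mm above the bench.
- stepped_roller: Roller whose two ends are turned down to 14 mm diameter over 8 mm each; the middle 44 mm are full diameter. Aluminium, 60 mm long overall, 28 mm in largest diameter, about 0.1 kg. Origin at its centre, its x axis along its length. It starts lying level on its own low wooden rest (50 mm long, two rails, 22 mm wide in all, so narrower than the roller), centre about 30 mm above the bench.
- fat_bush: bystander: plain upright aluminium bush 38 mm across, 45 mm tall, fatter than the rollers; origin at its underside
- flux_jar: bystander: jar 60 mm across, 60 mm tall; origin at its underside
- screwdriver: bystander: screwdriver lying on the bench
- flux_brush: bystander: brush lying on the bench
- parts_tray: bystander: open grey plastic tray 120 x 170 mm, 35 mm tall, a steel collar lies in it; origin at its underside

How it is judged:
By the outcome, as a careful person would: the job done as asked, in the order asked, and still so for the second after the job is handed in, with the robot touching nothing.
It also fails if it takes over 72 s, if anything falls off the work surface, if the arm or the gripper's body presses on something with over 40 N, if the wrist force passes 120 N, or if a joint passes its speed limit or range.

## Robot

A 6-joint arm with a two-finger parallel gripper is mounted at the origin on the work surface. World frame = base frame: x ahead of the robot, y to its left, z up, the work surface at z = 0. Lengths are in m, angles in rad, forces in N, time in s.
With the tool pointing down it reaches from about 0.375 to 0.9 m from the base axis. Payload 3.1 kg.
Tool frame: the origin (TCP) lies midway between the tips of the shut fingers; the grasp point (between the pads) lies 19 mm behind it; z points along the fingers, y is the line along which they close (so a half turn about z gives the same grasp; the last joint's range is limited). The gripper opens to 87 mm and grips with 3 to 60 N. Pads are 19 mm wide; open, the fingers measure 117 mm over their backs; the gripper's body (75 mm by 190 mm) begins 51 mm behind the grasp point.
Start: joints at [-1.442, 0.527, 1.433, -0, 1.181, -0.178], TCP at [0.189, -0.596, 0.223] pointing down, gripper open.
Joint ranges: [-3.08, 3.08], [-0.75, 2.2], [0.22, 2.44], [-1.43, 4.57], [0, 2.65], [-2.85, 2.85]. Speed limits (rad/s): [2.79, 2.79, 3.14, 3.14, 3.14, 3.14].

## Interface

Orientations are given as a unit quaternion [w, x, y, z].
In Python, from plant import monitor, viewer, job gives the robot as it stands.
- The arm moves only by the shell command python3 -m handwheel 'ROWS' [OPENING] [FORCE]. ROWS is JSON, one flat list of numbers, 6 for each row, row after row: the shift along the tool's x, y, z in mm, then the turn, a rotation vector about the tool's x, y, z in rad. A call has 1 to 10 rows; each row is the pose to reach, as a shift and turn from the pose commanded when the call began, along the tool's axes at that moment; what a row does not reach only later rows make up. A row lasts 1/8 s, in which the tool goes at most 62.5 mm and 10.7 degrees, less where a joint would pass 70% of its speed; a pose out of reach is approached as far as the arm can. A call with a gripper value outside its range is refused whole. OPENING is the finger opening in mm, from 0 to 87, set as the call begins (- or left out, the last holds). The fingers move at their own pace and stop on an object; FORCE is the grip in N (left out, the last holds). Time passes only in rows, so rows that repeat a pose let the fingers close. It gives the time, the measured TCP pose, the force, the opening and the grip force at its end, in the units of the state.
- monitor.state(): the state, without advancing time (a new reading comes with each control period).
- viewer.camera(name): name is "scene" or "side" or "wrist"; returns the picture (400x640x3 uint8, blue, green, red); there is no depth.
- viewer.camera_model(name): a dict with "fx", "fy", "cx", "cy" (pixels), "distortion" ([k1, k2, p1, p2, k3] as OpenCV has them; the pictures are not rectified), "extrinsics" (4x4, takes a point from world to camera coordinates). Camera axes: x right, y down, z forward; pixel columns grow to the right and rows downward; lengths in m; the calibration is good to about 2 mm. A picture is of the moment at which its call begins: read the wrist's pose just before it. camera_model takes no time and is no camera call; for the wrist camera it gives the pose at the moment of the call.
- job.job_done(): hands the job in; it is judged then, once.
The state is a dict: "time_s": time; "joint_positions": joint angles; "joint_vel": joint speeds; "joint_torque": joint torques, N m; "tcp_pos": TCP position; "tool_rot": TCP orientation; "ft_force": force on the tool from outside, world axes, zero at the start; "moment": the same for the moment, N m; "width": finger opening in m; "gripper_force": force on a finger pad.
Only numpy, scipy, OpenCV 4.12 (cv2) and the standard library are available. Lean on these libraries where they do the work, as an engineer would, in place of code of your own. Each camera call takes 0.05 s, during which the arm holds its last target. There are 200 camera calls.

## Working session

There is one attempt and no reset: what is moved stays moved. The work goes in short steps, Python scripts to look and compute and a shell command to move; the robot and the scene stay as the last step left them, time stands still between calls to the robot, and variables do not carry over. Pictures are saved under pics/ and viewed, at most 10 in all, crops included, and the job is handed in when it is done.

```bash
ls; mkdir -p pics; python3 - <<'E'
from plant import monitor, viewer, job
import cv2,json
print(monitor.state())
for n in ("scene","side","wrist"):
    m=viewer.camera_model(n); print(n,{k:(v if not hasattr(v,'tolist') else v.tolist()) for k,v in m.items()})
    cv2.imwrite(f"pics/{n}0.png",viewer.camera(n))
E
```

```text
pics
{'time_s': 0.0, 'joint_positions': array([-1.44249508e+00,  5.28441682e-01,  1.43390018e+00,  1.07636061e-05,
        1.18135759e+00, -1.78450563e-01]), 'joint_vel': array([ 0.0001037 ,  0.00132546,  0.00028739, -0.00080138, -0.00104162,
       -0.00042275]), 'joint_torque': array([-1.31036486e-03, -4.40047038e+01, -1.76589078e+01,  6.30643009e-02,
        5.84523682e-02, -1.82078566e-04]), 'tcp_pos': array([ 0.18869427, -0.59508067,  0.22158733]), 'tool_rot': array([-1.05293890e-03,  9.88260720e-01,  1.52773161e-01,  3.13858555e-05]), 'ft_force': array([ 0.08073213, -0.45172828, -0.28534066]), 'moment': array([-0.00145815, -0.0056237 , -0.02295399]), 'gripper_force': 0.0, 'width': 0.08699619162094155}
scene {'fx': 374.4218119374087, 'fy': 374.4218119374087, 'cx': 318.76109662453916, 'cy': 203.296360982916, 'distortion': [0.00166050512524838, 0.0, 0.0, 0.0, 0.0], 'extrinsics': [[-0.7557915634574549, 0.6545722361977447, 0.017728513914595758, 0.39869264943330857], [0.5304148820410923, 0.6278624481341573, -0.569604072257491, -0.2546910170666007], [-0.3839780794731262, -0.4210984847
[... 303 characters left out ...]
0367514452828, 0.5625607527427294], [-0.009035087048853108, 0.5334838970527753, -0.8457619634314395, 0.08617319849496641], [0.03643137570993287, -0.8450593484038629, -0.5334298946807543, 1.6598396643045137], [0.0, 0.0, 0.0, 1.0]]}
wrist {'fx': 312.64223462058146, 'fy': 312.64223462058146, 'cx': 315.28254761179164, 'cy': 197.6559817293942, 'distortion': [-0.019970925944136922, 0.0, 0.0, 0.0, 0.0], 'extrinsics': [[0.30284991939617645, -0.9530372650487999, -0.001377588485152555, -0.6235007120440692], [-0.9107409607260647, -0.28983451888122785, 0.2941884670082316, -0.03585471597252503], [-0.28077184470223443, -0.08784032726027453, -0.9557464350596939, 0.39110307237723513], [0.0, 0.0, 0.0, 1.0]]}
```

View pics/scene0.png

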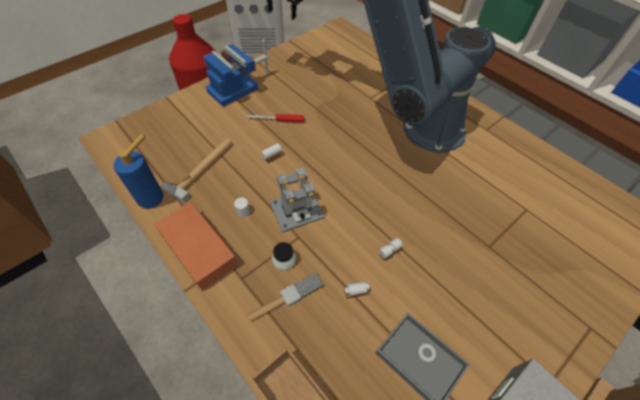

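View pics/side0.png

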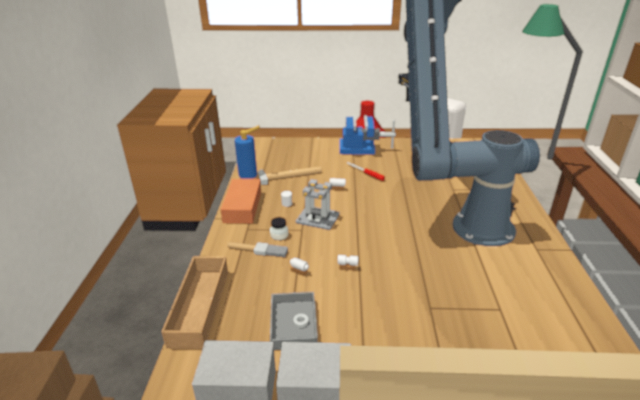

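Scene view: rollers at about (272,152), (391,248) (looks grooved) and (357,289). The magazine is at (297,200), bush (242,207), jar (284,256). In the side view, rollers are at (337,183), (348,262) and (299,265), and the magazine is at (318,205).

```bash
cat > h.py <<'E'
import numpy as np, cv2
from plant import monitor, viewer
from scipy.spatial.transform import Rotation as R
def model(n):
    m=viewer.camera_model(n)
    K=np.array([[m['fx'],0,m['cx']],[0,m['fy'],m['cy']],[0,0,1]]); return K,np.array(m['distortion']),np.array(m['extrinsics'])
def ray(M,uv,z):
    K,D,E=M; p=cv2.undistortPoints(np.array(uv,float).reshape(-1,1,2),K,D).reshape(-1,2)
    d=np.c_[p,np.ones(len(p))]@E[:3,:3]; c=-E[:3,:3].T@E[:3,3]
    return c+d*((z-c[2])/d[:,2])[:,None]
def proj(M,X):
    K,D,E=M; return cv2.projectPoints(np.array(X,float).reshape(-1,1,3),cv2.Rodrigues(E[:3,:3])[0],E[:3,3],K,D)[0].reshape(-1,2)
def blobs(img,lo,hi,amin=30):
    m=cv2.inRange(cv2.cvtColor(img,cv2.COLOR_BGR2HSV),lo,hi)
    n,l,s,c=cv2.connectedComponentsWithStats(m)
    out=[]
    for i in range(1,n):
        if s[i,4]>=amin:
            ys,xs=np.where(l==i); out.append((c[i],s[i,4],cv2.minAreaRect(np.c_[xs,ys].astype(np.float32))))
    return out
def tool():
    s=monitor.state(); q=s['tool_rot']; return s['tcp_pos'],R.from_quat([q[1],q[2],q[3],q[0]]).as_matrix(),s
E
python3 - <<'E'
from h import *
for n,bb in (("scene",(220,110,420,310)),("side",(260,160,380,290))):
    img=cv2.imread(f"pics/{n}0.png"); M=model(n)
    for c,a,r in blobs(img,(0,0,150),(180,60,255),15):
        if bb[0]<c[0]<bb[2] and bb[1]<c[1]<bb[3]:
            P=ray(M,[c],0.03)[0]; bx=cv2.boxPoints(r); e=sorted([(bx[0]-bx[1],),(bx[1]-bx[2],)],key=lambda v:-np.linalg.norm(v[0]))[0][0]
            w=ray(M,[c-e/2,c+e/2],0.03); d=w[1]-w[0]
            print(n,c.round(1),a,P.round(3),"len",np.linalg.norm(d).round(3),"ang",np.degrees(np.arctan2(d[1],d[0])).round(1))
s=cv2.imread("pics/scene0.png")[130:310,220:420]; a=cv2.resize(s,None,fx=4,fy=4,interpolation=cv2.INTER_CUBIC)[:600]
s=cv2.imread("pics/scene0.png"); cr=lambda x,y,w,h,f:cv2.resize(s[y:y+h,x:x+w],(400,300),interpolation=cv2.INTER_CUBIC)
out=np.vstack([np.hstack([cr(262,160,80,60,5),cr(252,137,40,30,5)]),np.hstack([cr(371,233,40,30,5),cr(337,274,40,30,5)])])
cv2.imwrite("pics/crop1.png",out)
E
```

```text
scene [260.7 116. ] 41 [ 0.435 -0.411  0.03 ] len 0.093 ang -43.7
scene [271.  149.2] 134 [ 0.501 -0.265  0.03 ] len 0.066 ang -4.8
scene [240.5 202.7] 133 [ 0.692 -0.154  0.03 ] len 0.037 ang -40.2
scene [295.6 216.7] 30 [ 0.601 -0.015  0.03 ] len 0.025 ang -97.0
scene [391.1 246.1] 182 [0.465 0.223 0.03 ] len 0.065 ang -5.9
scene [278.8 263.8] 77 [0.725 0.069 0.03 ] len 0.044 ang -60.1
scene [356.8 287.4] 209 [0.616 0.247 0.03 ] len 0.062 ang -33.1
scene [289.5 293.8] 218 [0.754 0.151 0.03 ] len 0.04 ang -100.2
side [355.3 165.9] 32 [ 0.433 -0.396  0.03 ] len 0.081 ang -47.4
side [263.  177.8] 85 [ 0.805 -0.289  0.03 ] len 0.116 ang -82.1
side [312.4 181.1] 28 [ 0.605 -0.266  0.03 ] len 0.028 ang 0.9
side [335.5 181.8] 144 [ 0.514 -0.262  0.03 ] len 0.084 ang 8.0
side [320.  185.4] 20 [ 0.574 -0.232  0.03 ] len 0.019 ang 0.9
side [306.3 189. ] 33 [ 0.626 -0.204  0.03 ] len 0.042 ang 66.0
side [317.7 192. ] 67 [ 0.581 -0.182  0.03 ] len 0.053 ang 0.9
side [286.3 198. ] 152 [ 0.696 -0.137  0.03 ] len 0.107 ang -84.5
side [325.6 205.2] 134 [ 0.548 -0.089  0.03 ] len 0.139 ang -80.4
side [306.2 211.4] 236 [ 0.616 -0.047  0.03 ] len 0.175 ang 86.1
side [332.2 218.3] 18 [ 0.523 -0.004  0.03 ] len 0.017 ang 1.0
side [317.1 219.4] 17 [0.575 0.003 0.03 ] len 0.014 ang 1.0
side [322.9 225.7] 30 [0.554 0.041 0.03 ] len 0.034 ang 1.1
side [278.6 233. ] 189 [0.701 0.086 0.03 ] len 0.058 ang 7.6
side [267.8 248.3] 271 [0.726 0.17  0.03 ] len 0.109 ang 1.1
side [347.6 259.6] 192 [0.472 0.222 0.03 ] len 0.065 ang 1.3
side [298.9 263.7] 168 [0.621 0.244 0.03 ] len 0.066 ang -29.9
```

View pics/crop1.png

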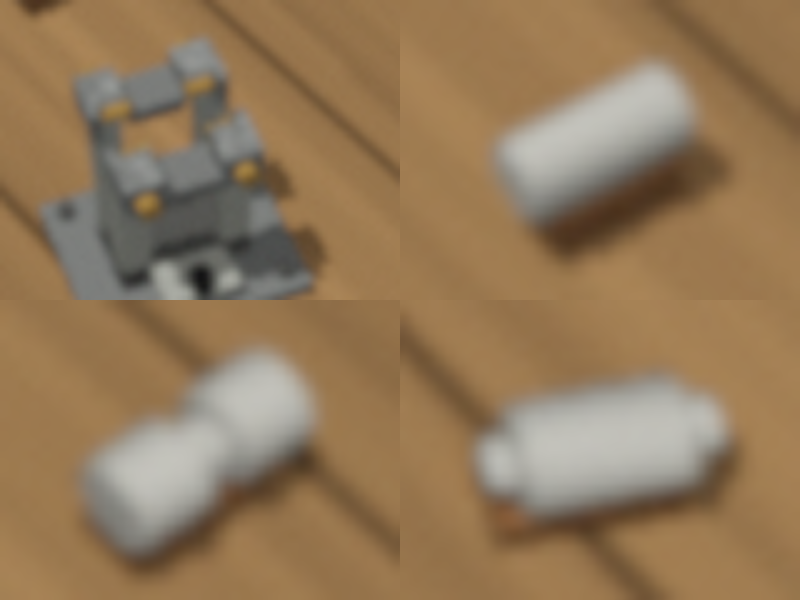

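Crop: the plain roller is top right, grooved bottom left and stepped bottom right. The magazine head (top left, crop centre about (172,115), so scene pixel (296,183)) has its slot nearly parallel to the plain roller. Next I'll work out a hover pose that sees both the magazine and the plain roller in the wrist camera.

```bash
python3 - <<'E'
from h import *
M=model("scene"); o=np.array([262,160])
for nm,a in (("centre",[172,115]),("NWx",[75,75]),("NEx",[205,40]),("b1",[115,110]),("b2",[200,85]),("b3",[145,205]),("b4",[245,175])):
    print(nm,ray(M,[o+np.array(a)/5],0.13)[0].round(3))
p,Rt,s=tool(); E=model("wrist")[2]; c=-E[:3,:3].T@E[:3,3]
print("cam in tool",(Rt.T@(c-p)).round(3),"axis in tool",(Rt.T@E[2,:3]).round(3)); print((Rt.T@(np.array([.55,-.16,.26])-p)*1000).round(1))
E
```

```text
centre [ 0.571 -0.044  0.13 ]
NWx [ 0.593 -0.099  0.13 ]
NEx [ 0.524 -0.073  0.13 ]
b1 [ 0.592 -0.066  0.13 ]
b2 [ 0.546 -0.05   0.13 ]
b3 [ 0.618 -0.008  0.13 ]
b4 [0.566 0.011 0.13 ]
cam in tool [ 0.081 -0.001 -0.162] axis in tool [-0.295  0.001  0.956]
[ 475.9 -305.9  -37.6]
```

```bash
python3 -m handwheel '[530,-326,-38,0,0,0.48,530,-326,-38,0,0,0.48,530,-326,-38,0,0,0.48,530,-326,-38,0,0,0.48,530,-326,-38,0,0,0.48,530,-326,-38,0,0,0.48,530,-326,-38,0,0,0.48,530,-326,-38,0,0,0.48,530,-326,-38,0,0,0.48,530,-326,-38,0,0,0.48]' 60 20
python3 -m handwheel '[0,0,0,0,0,0,0,0,0,0,0,0,0,0,0,0,0,0]'
python3 - <<'E'
from h import *
p,Rt,s=tool(); M=model("wrist"); img=viewer.camera("wrist"); cv2.imwrite("pics/w1.png",img); np.savez("w1.npz",K=M[0],D=M[1],E=M[2]); print(p.round(4),np.degrees(np.arctan2(Rt[1,0],Rt[0,0])).round(2),Rt[:,2].round(3))
for c,a,r in blobs(img,(0,0,150),(180,60,255),60): print(c.round(1),a,ray(M,[c],0.03)[0].round(3),[np.round(x,1) for x in r])
E
```

```text
time_s: 1.4
tcp_pos: [0.5966, -0.1231, 0.2605]
tool_rot: [0.0, 0.996, -0.086, -0.0]
ft_force: [0.9, -0.2, 0.6]
width: 0.0599
gripper_force: 0.0
time_s: 1.78
tcp_pos: [0.5945, -0.1262, 0.2602]
tool_rot: [0.0, 0.996, -0.087, -0.001]
ft_force: [0.3, 0.5, -0.3]
width: 0.0597
gripper_force: 0.0
[ 0.5945 -0.1262  0.2602] -10.03 [-0.001  0.    -1.   ]
[ 79.8 104.2] 2593 [0.722 0.142 0.03 ] [array([ 79.4, 106.2]), array([91.9, 33.7]), np.float64(79.9)]
[316.3  80.3] 996 [ 0.697 -0.145  0.03 ] [array([316.5,  80. ]), array([36., 33.]), np.float64(90.0)]
[167.4 104. ] 793 [0.703 0.036 0.03 ] [array([164.2, 104. ]), array([53.1, 35.2]), np.float64(78.0)]
[267.  162.5] 2900 [ 0.612 -0.067  0.03 ] [array([260.7, 177.2]), array([83.9, 74.3]), np.float64(7.9)]
[268.4 173.5] 155 [ 0.597 -0.065  0.03 ] [array([268.4, 173. ]), array([ 8.9, 19.7]), np.float64(31.0)]
[ 34.8 197.7] 929 [0.62  0.249 0.03 ] [array([ 34.9, 197.6]), array([26.5, 45.1]), np.float64(11.0)]
[213.3 201.4] 1198 [0.573 0.015 0.03 ] [array([214. , 203.4]), array([31.6, 50.9]), np.float64(4.4)]
[237.1 195.8] 172 [ 0.575 -0.018  0.03 ] [array([236.9, 193.7]), array([ 9.6, 22.4]), np.float64(6.3)]
[271.6 202.7] 860 [ 0.558 -0.061  0.03 ] [array([268.8, 204.3]), array([32.5, 35.4]), np.float64(5.0)]
[425.5 214.7] 1042 [ 0.506 -0.26   0.03 ] [array([425., 215.]), array([48., 22.]), np.float64(90.0)]
[545.8 234.7] 289 [ 0.447 -0.423  0.03 ] [array([545.7, 234.7]), array([ 5.1, 56.7]), np.float64(43.3)]
[205.7 241.8] 306 [0.519 0.041 0.03 ] [array([207. , 241.5]), array([18., 23.]), np.float64(0.0)]
```

View pics/w1.png

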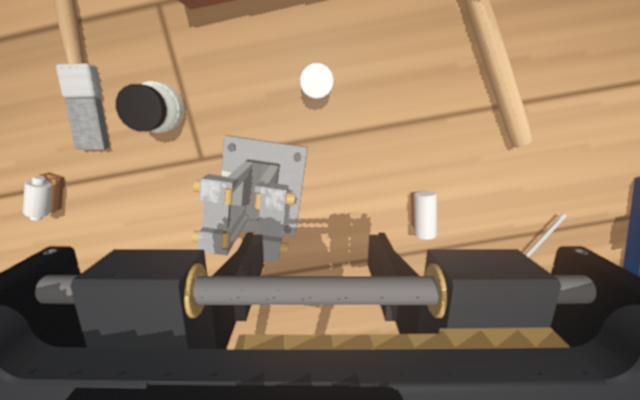

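Wrist view: plain roller at (425,215), magazine head centred near (243,217), stepped roller (37,198), bush (316,80), jar (148,106). I'll close in above the plain roller.

```bash
cat >> h.py <<'E'
def roller(img,M,near,z=0.03,lo=(0,0,140),hi=(180,60,255)):
    "centre and axis angle (deg) of the light blob nearest to a pixel"
    c,a,r=min(blobs(img,lo,hi,100),key=lambda b:np.hypot(*(b[0]-near)))
    bx=cv2.boxPoints(r); e1,e2=bx[1]-bx[0],bx[2]-bx[1]; e=max((e1,e2),key=np.linalg.norm)
    cc=np.array(r[0]); w=ray(M,[cc-e/2,cc,cc+e/2],z); d=w[2]-w[0]
    return w[1],np.linalg.norm(d),(np.degrees(np.arctan2(d[1],d[0]))+90)%180-90,cc,r
def delta(x,y,z,ang):
    p,Rt,s=tool(); y0=np.degrees(np.arctan2(Rt[1,0],Rt[0,0])); d=(np.radians(-(ang-y0)))
    print("shift",(Rt.T@(np.array([x,y,z])-p)*1000).round(1),"turn z",round(d,3),"yaw",y0.round(2),"tcp",p.round(4),"F",s['ft_force'].round(1))
E
python3 - <<'E'
from h import *
z=np.load("w1.npz"); M=(z['K'],z['D'],z['E']); img=cv2.imread("pics/w1.png")
c,l,a,cc,r=roller(img,M,(425,215)); print(c,l,a,r)
print(roller(img,M,(37,198)))
delta(c[0],c[1],.13,a)
E
```

```text
[ 0.50565712 -0.25933489  0.03      ] 0.0688800567741039 -4.005273753406129 ((425.0, 215.0), (48.0, 22.0), 90.0)
(array([0.6194446 , 0.24798897, 0.03      ]), np.float64(0.0664500495978415), np.float64(-30.49155504204407), array([ 35.94073486, 197.88652039]), ((35.94073486328125, 197.8865203857422), (27.201457977294922, 44.814937591552734), 6.115502834320068))
shift [-64.2 146.5 130.4] turn z -0.106 yaw -10.05 tcp [ 0.5946 -0.1263  0.2604] F [-1.3  0.3 -0.3]
```

```bash
python3 -m handwheel '[-64,146,130,0,0,-0.1,-64,146,130,0,0,-0.1,-64,146,130,0,0,-0.1,-64,146,130,0,0,-0.1,-64,146,130,0,0,-0.1,-64,146,130,0,0,-0.1]' 50 20
python3 - <<'E'
from h import *
p,Rt,s=tool(); M=model("wrist"); img=viewer.camera("wrist"); cv2.imwrite("pics/w2.png",img)
print("v",np.abs(s['joint_vel']).max())
uv=proj(M,[[p[0],p[1],0.03]])[0]; print(uv)
c,l,a,cc,r=roller(img,M,uv); print(c,l,a,r)
delta(c[0],c[1],.02,a)
E
```

```text
time_s: 2.58
tcp_pos: [0.5087, -0.2577, 0.1319]
tool_rot: [0.001, 0.999, -0.036, 0.001]
ft_force: [-0.5, -0.2, 0.3]
width: 0.0499
gripper_force: 0.0
v 0.01800965771161316
[315.65521818 197.72011463]
[ 0.50591782 -0.25948254  0.03      ] 0.06794946309536874 -2.941998189720721 ((317.8563537597656, 200.53163146972656), (73.12109375, 31.57108497619629), 88.8982925415039)
shift [ -3.1   2.1 112. ] turn z -0.021 yaw -4.13 tcp [ 0.5089 -0.2575  0.132 ] F [-0.7 -0.2 -0.5]
```

View pics/w2.png

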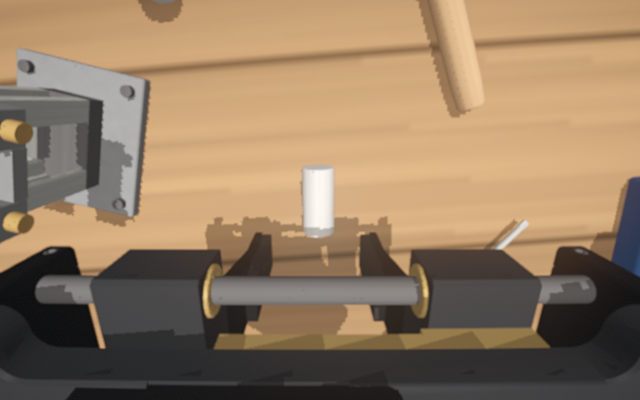

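Plain roller at (318,200), framed between the open fingers. Allowing for the visible end face, its centre sits about 1.8 mm further along tool +x.

```bash
python3 -m handwheel '[-1.3,2,60,0,0,-0.02,-1.3,2,60,0,0,-0.02,-1.3,2,60,0,0,-0.02]' 50 20
python3 - <<'E'
from h import *
delta(.5077,-.2595,.019,-2.9)
E
```

```text
time_s: 3.0
tcp_pos: [0.5073, -0.2595, 0.0722]
tool_rot: [0.001, 1.0, -0.026, 0.001]
ft_force: [0.5, 0.3, 0.2]
width: 0.0501
gripper_force: 0.0
shift [ 0.3 -0.  53.2] turn z -0.002 yaw -2.99 tcp [ 0.5073 -0.2595  0.0722] F [0.5 0.3 0.2]
```

```bash
python3 -m handwheel '[0.3,0,30,0,0,0,0.3,0,53,0,0,0,0.3,0,53,0,0,0]' 50 20
python3 -m handwheel '[0,0,0,0,0,0,0,0,0,0,0,0,0,0,0,0,0,0,0,0,0,0,0,0]' 20 20
python3 -m handwheel '[0,0,-80,0,0,0,0,0,-170,0,0,0,0,0,-220,0,0,0,0,0,-220,0,0,0,0,0,-220,0,0,0]'
python3 - <<'E'
from h import *
delta(.58,-.03,.23,-18)
E
```

```text
time_s: 3.38
tcp_pos: [0.5071, -0.2598, 0.0191]
tool_rot: [0.001, 1.0, -0.026, 0.001]
ft_force: [0.2, -0.1, 0.2]
width: 0.0501
gripper_force: 0.0
time_s: 3.88
tcp_pos: [0.5068, -0.2601, 0.0186]
tool_rot: [0.0, 1.0, -0.027, 0.001]
ft_force: [-0.3, 0.4, 5.8]
width: 0.027
gripper_force: 20.0
time_s: 4.5
tcp_pos: [0.5075, -0.2606, 0.2404]
tool_rot: [0.002, 1.0, -0.027, 0.003]
ft_force: [0.5, -0.1, -1.4]
width: 0.0274
gripper_force: 20.0
shift [  60.1 -234.2    9.8] turn z 0.261 yaw -3.04 tcp [ 0.5075 -0.2606  0.2404] F [ 0.5 -0.1 -1.4]
```

```bash
python3 -m handwheel '[0,-234,8,0,0,0.26,0,-234,8,0,0,0.26,0,-234,8,0,0,0.26,0,-234,8,0,0,0.26,0,-234,8,0,0,0.26,0,-234,8,0,0,0.26,0,-234,8,0,0,0.26]'
python3 - <<'E'
from h import *
p,Rt,s=tool(); M=model("wrist"); img=viewer.camera("wrist"); cv2.imwrite("pics/w3.png",img); np.savez("w3.npz",K=M[0],D=M[1],E=M[2]); print(p,s['width'])
E
```

```text
time_s: 5.38
tcp_pos: [0.5185, -0.0273, 0.2289]
tool_rot: [0.0, 0.988, -0.157, -0.001]
ft_force: [-0.9, 0.0, -1.7]
width: 0.0268
gripper_force: 20.0
[ 0.51854034 -0.02725576  0.22885175] 0.026774356657177135
```

View pics/w3.png

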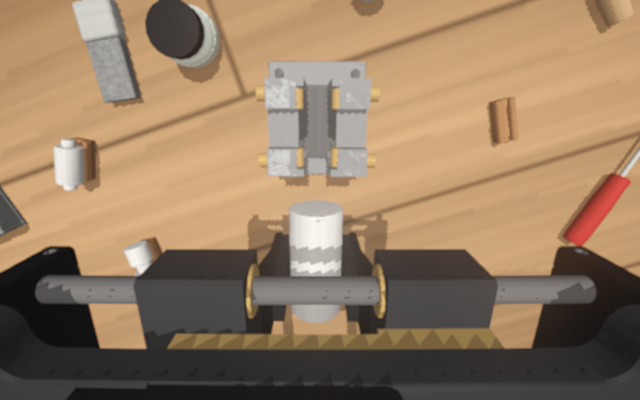

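Wrist view: the roller is held at (316,260). The magazine head is clear, with corners around (266,79), (370,80), (268,176) and (367,176), and square to the tool within about a degree. One enlarged crop for exact corners.

```bash
python3 - <<'E'
import cv2
s=cv2.imread("pics/w3.png")[55:185,250:385]
cv2.imwrite("pics/crop2.png",cv2.resize(s,(540,520),interpolation=cv2.INTER_CUBIC))
E
```

```text
(no output)
```

View pics/crop2.png

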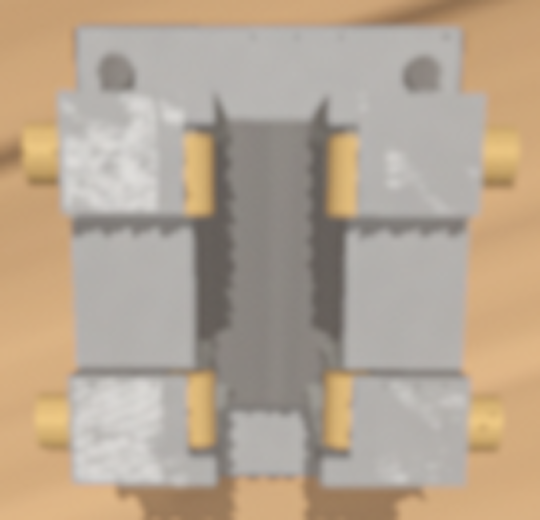

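```bash
python3 - <<'E'
from h import *
z=np.load("w3.npz"); M=(z['K'],z['D'],z['E'])
px=(np.array([[58,93],[487,93],[468,486],[70,484]])+.5)/4-.5+[250,55]
for h in (.121,.127,.133,.139):
    w=ray(M,px,h); c=w.mean(0); dx=(w[0]+w[1]-w[2]-w[3])/2; dy=(w[0]+w[3]-w[1]-w[2])/2
    print(h,c.round(4),np.linalg.norm(dx).round(4),np.linalg.norm(dy).round(4),np.degrees(np.arctan2(dx[1],dx[0])).round(2))
obj=np.array([[39,41.5,0],[39,-41.5,0],[-39,-41.5,0],[-39,41.5,0]])/1e3
ok,r,t=cv2.solvePnP(obj,px,M[0],M[1],flags=cv2.SOLVEPNP_IPPE)
print("pnp",(M[2][:3,:3].T@(t.ravel()-M[2][:3,3])).round(4))
# side view of head: brass pins / held roller end check
img=cv2.imread("pics/w3.png"); p=np.array([.5185,-.0273,.2289])
print("held centre px expected",proj(M,[p+[0,0,.011]]),"ends", proj(M,[p+np.array([.03*np.cos(-.314),.03*np.sin(-.314),.025])]))
print(M[0][:2,2]); delta(.575,-.0475,.23,-18)
E
```

```text
0.121 [ 0.5738 -0.0466  0.121 ] 0.0813 0.0874 -18.41
0.127 [ 0.5743 -0.0467  0.127 ] 0.0795 0.0854 -18.41
0.133 [ 0.5748 -0.0468  0.133 ] 0.0777 0.0835 -18.41
0.139 [ 0.5752 -0.047   0.139 ] 0.0759 0.0815 -18.41
pnp [ 0.5744 -0.0469  0.1346]
held centre px expected [[316.31316457 258.94142966]] ends [[316.49528232 215.67879695]]
[315.28254761 197.65598173]
shift [59.9  1.7 -1. ] turn z -0.001 yaw -18.07 tcp [ 0.5186 -0.0273  0.229 ] F [ 0.1 -0.2 -0.3]
```

```bash
cat >> h.py <<'E'
def held(img,M,p,Rt,up=.011,r=.014):
    "along-axis offset (mm) of a held roller from the TCP: its +x end's silhouette against the expected one"
    m=cv2.inRange(cv2.cvtColor(img,cv2.COLOR_BGR2HSV),(0,0,110),(180,50,255))
    u0=int(proj(M,[p])[0][0]); v0=[]
    for u in range(u0-5,u0+6):
        v=235
        while m[v-1,u]: v-=1
        v0.append(v-.5)
    f=lambda x:proj(M,[p+Rt@np.array([x,0,-up+r])])[0][1]
    xs=np.linspace(.02,.04,41); return np.median(v0),1000*(np.interp(-np.median(v0),[-f(x) for x in xs],xs)-.03)
E
python3 - <<'E'
from h import *
z=np.load("w3.npz"); M=(z['K'],z['D'],z['E']); p,Rt,s=tool()
print(held(cv2.imread("pics/w3.png"),M,p,Rt))
delta(.5747,-.0469,.19,-18.4)
E
python3 -m handwheel '[60,1.5,20,0,0,0,60,1.5,39,0,0,0.005,60,1.5,39,0,0,0.005,60,1.5,39,0,0,0.005]'
python3 - <<'E'
from h import *
delta(.5747,-.0469,.14,-18.4)
E
```

```text
(np.float64(200.5), np.float64(-1.5774665289590046))
shift [59.4  1.2 39. ] turn z 0.006 yaw -18.07 tcp [ 0.5186 -0.0273  0.229 ] F [ 0.1 -0.2 -0.3]
time_s: 5.92
tcp_pos: [0.575, -0.0465, 0.1909]
tool_rot: [-0.0, 0.987, -0.159, -0.0]
ft_force: [0.9, 0.6, -0.5]
width: 0.0274
gripper_force: 20.0
shift [-0.1  0.5 50.9] turn z 0.002 yaw -18.29 tcp [ 0.575  -0.0465  0.1909] F [ 0.9  0.6 -0.5]
```

```bash
python3 -m handwheel '[1,0.5,30,0,0,0,1,0.5,50,0,0,0,1,0.5,57,0,0,0,1,0.5,57,0,0,0]'
for i in 1; do python3 -m handwheel '[0,0,1,0,0,0,0,0,2,0,0,0,0,0,2,0,0,0]'; python3 -m handwheel '[0,0,1,0,0,0,0,0,2,0,0,0,0,0,2,0,0,0]'; done
```

```text
time_s: 6.42
tcp_pos: [0.5762, -0.0467, 0.1342]
tool_rot: [0.0, 0.987, -0.158, 0.0]
ft_force: [-0.3, -0.5, -1.5]
width: 0.0272
gripper_force: 20.0
time_s: 6.8
tcp_pos: [0.5763, -0.0467, 0.1319]
tool_rot: [0.0, 0.987, -0.158, 0.0]
ft_force: [-0.8, -0.1, -0.6]
width: 0.0271
gripper_force: 20.0
time_s: 7.18
tcp_pos: [0.576, -0.0467, 0.1294]
tool_rot: [-0.0, 0.987, -0.158, -0.0]
ft_force: [0.8, 0.7, -1.0]
width: 0.0271
gripper_force: 20.0
```

```bash
python3 -m handwheel '[0,0,1,0,0,0,0,0,1.5,0,0,0]'; python3 -m handwheel '[0,0,1,0,0,0,0,0,1,0,0,0]'
```

```text
time_s: 7.42
tcp_pos: [0.576, -0.0467, 0.1279]
tool_rot: [-0.0, 0.987, -0.158, -0.0]
ft_force: [-0.1, 0.4, -1.1]
width: 0.0275
gripper_force: 20.0
time_s: 7.68
tcp_pos: [0.576, -0.0466, 0.1269]
tool_rot: [-0.0, 0.987, -0.158, -0.0]
ft_force: [-0.0, 0.4, -0.2]
width: 0.0275
gripper_force: 20.0
```

```bash
python3 -m handwheel '[0,0,1,0,0,0,0,0,1,0,0,0]'
```

```text
time_s: 7.92
tcp_pos: [0.5761, -0.047, 0.1261]
tool_rot: [0.0, 0.987, -0.158, 0.0]
ft_force: [-0.9, -2.5, -0.1]
width: 0.0272
gripper_force: 20.0
```

```bash
python3 -m handwheel '[0,0,0.7,0,0,0,0,0,0.7,0,0,0]'
```

```text
time_s: 8.18
tcp_pos: [0.576, -0.0473, 0.1255]
tool_rot: [0.0, 0.987, -0.158, -0.0]
ft_force: [-1.7, -2.3, 1.2]
width: 0.0271
gripper_force: 20.0
```

```bash
python3 -m handwheel '[0,0,0.7,0,0,0,0,0,0.7,0,0,0]'
```

```text
time_s: 8.43
tcp_pos: [0.576, -0.0474, 0.1251]
tool_rot: [0.001, 0.987, -0.158, 0.0]
ft_force: [-2.7, -5.2, 3.9]
width: 0.0277
gripper_force: 20.0
```

Contact with the catches (z +4 to 5 N, side load on tool −y). I'll ease it sideways, let go, lift clear and look.

```bash
python3 -m handwheel '[0,0.7,-0.5,0,0,0,0,0.7,-0.5,0,0,0]'
python3 -m handwheel '[0,0,0,0,0,0,0,0,0,0,0,0,0,0,0,0,0,0]' 40
python3 -m handwheel '[0,0,-20,0,0,0,0,0,-45,0,0,0,0,0,-45,0,0,0]'
python3 -m handwheel '[-60,0,-60,0,0,0,-60,0,-60,0,0,0,-60,0,-60,0,0,0]' 0
python3 - <<'E'
from h import *
p,Rt,s=tool(); M=model("wrist"); img=viewer.camera("wrist"); cv2.imwrite("pics/w4.png",cv2.resize(img[40:260,200:440],None,fx=2.5,fy=2.5,interpolation=cv2.INTER_CUBIC))
uv=proj(M,[[.5747,-.0469,.136]])[0]; print(uv); cv2.imwrite("pics/w4f.png",img)
delta(.576,-.0474,.17,-18.4)
E
```

```text
time_s: 8.68
tcp_pos: [0.5759, -0.0474, 0.1252]
tool_rot: [-0.0, 0.987, -0.158, 0.0]
ft_force: [-2.1, -2.9, 2.8]
width: 0.0271
gripper_force: 20.0
time_s: 9.05
tcp_pos: [0.5759, -0.0468, 0.1249]
tool_rot: [-0.0, 0.987, -0.158, -0.0]
ft_force: [0.3, -0.4, 0.2]
width: 0.0395
gripper_force: 0.0
time_s: 9.43
tcp_pos: [0.5774, -0.0475, 0.1718]
tool_rot: [0.0, 0.987, -0.158, 0.002]
ft_force: [0.5, 0.2, -0.3]
width: 0.0399
gripper_force: 0.0
time_s: 9.8
tcp_pos: [0.5183, -0.0281, 0.2303]
tool_rot: [-0.0, 0.987, -0.158, 0.0]
ft_force: [0.5, 0.2, -0.5]
width: 0.0182
gripper_force: 0.0
[316.20541492 129.43872169]
shift [60.1  0.2 59.8] turn z 0.003 yaw -18.22 tcp [ 0.5189 -0.0284  0.2297] F [ 0.5 -0.1  0.5]
```

View pics/w4.png

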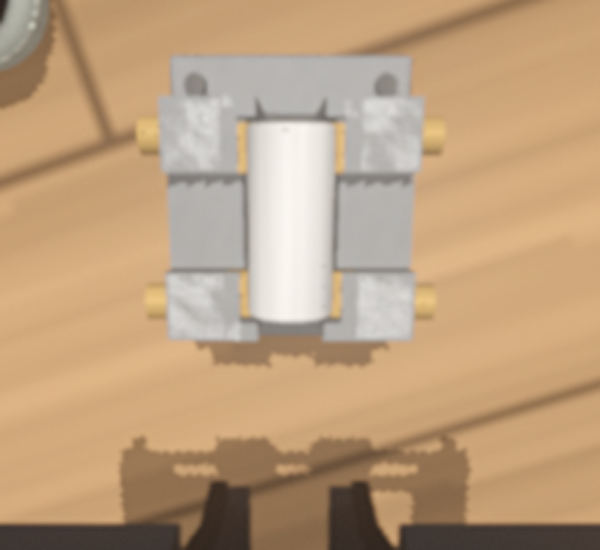

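The roller lies in the mouth on the catches, crop (290,220), square and between the brass rollers. I'll check its end play and then press.

```bash
python3 - <<'E'
from h import *
p,Rt,s=tool(); M=model("wrist"); a=np.radians(-18.4); ex=np.array([np.cos(a),np.sin(a),0]); c=np.array([.5747,-.0469,0]); ey=np.array([-ex[1],ex[0],0])
f=lambda x,y,z:((proj(M,[c+x*ex+y*ey+[0,0,z]])[0]-[200,40])*2.5).round(1)
print("-x end top",f(-.03,0,.1507),"vs 322; +x end mid",f(.03,0,.137),"low",f(.03,0,.123),"vs 118")
for x in(.039,-.039):
  for y in (.0415,-.0415): print(f(x,y,.1332))
delta(.5747,-.0469,.156,-18.4)
E
```

```text
-x end top [289.7 327. ] vs 322; +x end mid [290.4 127.3] low [290.3 128.7] vs 118
[156.9  96.8]
[424.1  98. ]
[167.  341.7]
[411.8 342.6]
shift [58.7  0.1 73.8] turn z 0.003 yaw -18.22 tcp [ 0.5189 -0.0284  0.2297] F [ 0.5 -0.1  0.5]
```

```bash
python3 - <<'E'
from h import *
g=cv2.cvtColor(cv2.imread("pics/w4f.png"),cv2.COLOR_BGR2GRAY)
print(g[80:96,311:322].mean(1).round(0), g[160:180,311:322].mean(1).round(0))
M=model("wrist"); a=np.radians(-18.4); ex=np.array([np.cos(a),np.sin(a),0]); c=np.array([.5747,-.0469,0])
for x in (.03,.032,.033): print(x,[proj(M,[c+x*ex+[0,0,z]])[0][1].round(1) for z in (.1507,.137,.123)],proj(M,[c-x*ex+[0,0,.1507]])[0][1].round(1))
E
```

```text
[182. 182. 182. 182. 178. 162. 143. 143. 179. 221. 239. 239. 239. 242.
 243. 244.] [242. 242. 242. 241. 241. 242. 242. 234. 206. 161. 133. 129. 129. 127.
 128. 129. 129. 130. 130. 130.]
0.03 [np.float64(90.3), np.float64(90.9), np.float64(91.5)] 170.8
0.032 [np.float64(87.4), np.float64(88.2), np.float64(88.9)] 173.3
0.033 [np.float64(86.0), np.float64(86.8), np.float64(87.6)] 174.5
```

```bash
python3 -m handwheel '[60.5,0,30,0,0,0.003,60.5,0,60,0,0,0.003,60.5,0,73,0,0,0.003,60.5,0,73,0,0,0.003]' 0 20
python3 -m handwheel '[0,0,2,0,0,0,0,0,4,0,0,0,0,0,5.5,0,0,0,0,0,7,0,0,0]'
python3 -m handwheel '[0,0,1,0,0,0,0,0,2,0,0,0,0,0,3,0,0,0]'
```

```text
time_s: 10.35
tcp_pos: [0.575, -0.0472, 0.1552]
tool_rot: [-0.0, 0.987, -0.16, -0.002]
ft_force: [0.2, -0.7, 0.2]
width: 0.0005
gripper_force: 0.0
time_s: 10.85
tcp_pos: [0.5766, -0.0475, 0.1508]
tool_rot: [0.0, 0.987, -0.16, 0.001]
ft_force: [-1.9, 0.8, 7.4]
width: 0.0001
gripper_force: 3.5
time_s: 11.22
tcp_pos: [0.5765, -0.048, 0.1486]
tool_rot: [0.001, 0.987, -0.16, 0.001]
ft_force: [-2.0, -1.9, 7.8]
width: 0.0005
gripper_force: 3.5
```

```bash
python3 -m handwheel '[0,0,1,0,0,0,0,0,2,0,0,0,0,0,3,0,0,0]'
python3 -m handwheel '[0,0,1,0,0,0,0,0,2,0,0,0,0,0,3,0,0,0]'
```

```text
time_s: 11.6
tcp_pos: [0.5766, -0.0475, 0.1448]
tool_rot: [-0.0, 0.987, -0.16, 0.001]
ft_force: [-0.6, 1.2, 4.6]
width: 0.0007
gripper_force: 2.3
time_s: 11.98
tcp_pos: [0.576, -0.0474, 0.1405]
tool_rot: [-0.0, 0.987, -0.16, -0.0]
ft_force: [0.5, 0.8, -0.0]
width: 0.0001
gripper_force: 0.0
```

```bash
python3 -m handwheel '[0,0,1,0,0,0,0,0,2,0,0,0,0,0,3,0,0,0]'
python3 -m handwheel '[0,0,1,0,0,0,0,0,2,0,0,0,0,0,2.5,0,0,0]'
```

```text
time_s: 12.35
tcp_pos: [0.5762, -0.0475, 0.1379]
tool_rot: [-0.0, 0.987, -0.16, -0.0]
ft_force: [-0.4, -0.8, 0.5]
width: 0.0005
gripper_force: 0.0
time_s: 12.72
tcp_pos: [0.5763, -0.0475, 0.1356]
tool_rot: [-0.0, 0.987, -0.16, -0.0]
ft_force: [-0.1, -0.0, -1.2]
width: 0.0003
gripper_force: 0.0
```

The force fell to zero at about 0.140, so the roller has dropped. Now rise, take a check picture in passing and go to the grooved roller.

```bash
python3 -m handwheel '[-30,0,-50,0,0,0,-60,0,-95,0,0,0,-60,0,-95,0,0,0,-60,0,-95,0,0,0]' 50
python3 - <<'E'
from h import *
M=model("wrist"); img=viewer.camera("wrist"); cv2.imwrite("pics/w5.png",cv2.resize(img[40:260,200:440],None,fx=2.5,fy=2.5,interpolation=cv2.INTER_CUBIC))
a=np.radians(-18.4); ex=np.array([np.cos(a),np.sin(a),0]); c=np.array([.5747,-.0469,0])
hsv=cv2.cvtColor(img,cv2.COLOR_BGR2HSV)
for z in (.058,.137): print([img[tuple(np.int32(proj(M,[c+x*ex+[0,0,z]])[0][::-1]))].tolist() for x in (-.02,0,.02)])
delta(.468,.222,.13,-3)
E
```

```text
time_s: 13.22
tcp_pos: [0.5196, -0.0286, 0.2307]
tool_rot: [0.0, 0.987, -0.16, 0.0]
ft_force: [0.1, -0.3, -0.5]
width: 0.0326
gripper_force: 0.0
[[242, 248, 253], [244, 250, 253], [243, 250, 253]]
[[122, 127, 133], [244, 250, 253], [244, 250, 253]]
shift [-127.9 -221.6  100. ] turn z -0.269 yaw -18.41 tcp [ 0.5194 -0.0287  0.23  ] F [ 0.9 -0.5 -0.5]
```

```bash
cat >> h.py <<'E'
def level(img,M,cx=.5747,cy=-.0469,ang=-18.4):
    "white extent along the slot's mid-line and what it would be for each stack level"
    a=np.radians(ang); ex=np.array([np.cos(a),np.sin(a),0]); c=np.array([cx,cy,0]); g=cv2.cvtColor(img,cv2.COLOR_BGR2GRAY)
    for z in (.044,.072,.100,.137):
        A,B=proj(M,[c+.03*ex+[0,0,z],c-.03*ex+[0,0,z+.014]]); print(z,"ends",A.round(0),B.round(0))
    A,B=proj(M,[c+.045*ex+[0,0,.08],c-.06*ex+[0,0,.08]]); t=np.linspace(0,1,60)[:,None]; q=np.int32(A+(B-A)*t)
    print([(int(v),int(g[v,u])) for u,v in q[::2]])
E
python3 - <<'E'
from h import *
level(viewer.camera("wrist"),model("wrist"))
E
python3 -m handwheel '[-128,-221.5,0,0,0,-0.27,-128,-221.5,50,0,0,-0.27,-128,-221.5,100,0,0,-0.27,-128,-221.5,100,0,0,-0.27,-128,-221.5,100,0,0,-0.27,-128,-221.5,100,0,0,-0.27,-128,-221.5,100,0,0,-0.27]' 50
python3 - <<'E'
from h import *
p,Rt,s=tool(); M=model("wrist"); img=viewer.camera("wrist"); cv2.imwrite("pics/w6.png",img)
uv=proj(M,[[p[0],p[1],0.03]])[0]
c,l,a,cc,r=roller(img,M,uv); ex=np.array([np.cos(np.radians(a)),np.sin(np.radians(a)),0]); c=c+.0018*ex
print(uv,c,l,a,r); delta(c[0],c[1],.019,a)
E
```

```text
0.044 ends [315.  94.] [315. 153.]
0.072 ends [316.  93.] [315. 157.]
0.1 ends [316.  93.] [316. 163.]
0.137 ends [316.  91.] [316. 171.]
[(76, 185), (79, 186), (83, 186), (87, 146), (91, 144), (94, 248), (98, 250), (102, 251), (105, 251), (109, 251), (113, 251), (116, 251), (120, 251), (124, 251), (127, 251), (131, 250), (135, 250), (138, 249), (142, 249), (146, 247), (150, 239), (153, 104), (157, 133), (161, 181), (164, 182), (168, 183), (172, 182), (175, 164), (179, 182), (183, 183)]
time_s: 14.2
tcp_pos: [0.4685, 0.2215, 0.1302]
tool_rot: [0.0, 1.0, -0.026, -0.0]
ft_force: [-0.1, 0.0, 0.2]
width: 0.0502
gripper_force: 0.0
[315.73432913 197.94846575] [0.47261971 0.223352   0.03      ] 0.06701863566751279 -4.269245249092961 ((313.33782958984375, 195.47296142578125), (32.177345275878906, 73.23601531982422), 1.3322198390960693)
shift [  3.6  -2.4 111.7] turn z 0.022 yaw -2.99 tcp [0.4688 0.2212 0.1307] F [0.5 0.2 0.3]
```

The plain roller lies on the floor of the slot: extent v 93–152, where 94–153 is expected. Now grasp the grooved one.

```bash
python3 -m handwheel '[3.6,-2.4,60,0,0,0.022,3.6,-2.4,60,0,0,0.022,3.6,-2.4,60,0,0,0.022]' 50 20
python3 - <<'E'
from h import *
delta(.4726,.2234,.019,-4.3)
E
```

```text
time_s: 14.62
tcp_pos: [0.4726, 0.2236, 0.0721]
tool_rot: [-0.0, 0.999, -0.037, 0.001]
ft_force: [0.5, 1.4, 0.0]
width: 0.0503
gripper_force: 0.0
shift [-0.1  0.2 53.1] turn z 0.001 yaw -4.25 tcp [0.4726 0.2236 0.0721] F [0.5 1.4 0. ]
```

```bash
python3 -m handwheel '[0,0,30,0,0,0,0,0,53,0,0,0,0,0,53,0,0,0]' 50 20
python3 -m handwheel '[0,0,0,0,0,0,0,0,0,0,0,0,0,0,0,0,0,0,0,0,0,0,0,0]' 20 20
python3 -m handwheel '[0,0,-60,0,0,0,0,0,-120,0,0,0,0,0,-180,0,0,0,0,0,-200,0,0,0,0,0,-200,0,0,0]'
python3 - <<'E'
from h import *
delta(.5745,-.0473,.20,-18.4)
E
```

```text
time_s: 15.0
tcp_pos: [0.4725, 0.2241, 0.0195]
tool_rot: [-0.0, 0.999, -0.037, 0.001]
ft_force: [0.4, 0.1, 0.4]
width: 0.0501
gripper_force: 0.0
time_s: 15.5
tcp_pos: [0.4722, 0.2234, 0.0187]
tool_rot: [0.001, 0.999, -0.036, 0.001]
ft_force: [-1.4, -4.5, 7.7]
width: 0.0263
gripper_force: 20.0
time_s: 16.12
tcp_pos: [0.4724, 0.2246, 0.2196]
tool_rot: [-0.001, 0.999, -0.037, 0.002]
ft_force: [-0.0, 0.6, -1.6]
width: 0.0263
gripper_force: 20.0
shift [121.5 263.7  19.7] turn z 0.248 yaw -4.18 tcp [0.4724 0.2246 0.2196] F [-0.   0.6 -1.6]
```

```bash
python3 -m handwheel '[121.5,263.5,0,0,0,0.248,121.5,263.5,0,0,0,0.248,121.5,263.5,0,0,0,0.248,121.5,263.5,0,0,0,0.248,121.5,263.5,19,0,0,0.248,121.5,263.5,19,0,0,0.248,121.5,263.5,19,0,0,0.248,121.5,263.5,19,0,0,0.248]'
python3 - <<'E'
from h import *
p,Rt,s=tool(); M=model("wrist"); img=viewer.camera("wrist"); cv2.imwrite("pics/w7.png",img); print(held(img,M,p,Rt))
delta(.5745,-.0473,.129,-18.4)
E
```

```text
time_s: 17.12
tcp_pos: [0.5727, -0.046, 0.1983]
tool_rot: [-0.0, 0.987, -0.159, -0.001]
ft_force: [-0.3, -0.5, -1.7]
width: 0.0264
gripper_force: 20.0
(np.float64(114.5), np.float64(10.000000000000002))
shift [ 1.9  0.8 69.6] turn z 0.002 yaw -18.3 tcp [ 0.573  -0.046   0.1986] F [ 0.   0.1 -0.5]
```

```bash
python3 -m handwheel '[1.9,0.8,40,0,0,0,1.9,0.8,60,0,0,0,1.9,0.8,68,0,0,0,1.9,0.8,70,0,0,0,1.9,0.8,70,0,0,0]'
python3 -m handwheel '[0,0,1,0,0,0,0,0,1.5,0,0,0,0,0,1.5,0,0,0]'
```

```text
time_s: 17.8
tcp_pos: [0.5757, -0.0487, 0.1295]
tool_rot: [0.0, 0.987, -0.16, 0.001]
ft_force: [-0.4, -0.9, -0.3]
width: 0.026
gripper_force: 20.0
time_s: 18.18
tcp_pos: [0.5756, -0.0487, 0.1276]
tool_rot: [-0.0, 0.987, -0.16, 0.001]
ft_force: [0.9, 0.8, 0.3]
width: 0.0267
gripper_force: 20.0
```

```bash
python3 -m handwheel '[0,0,0.7,0,0,0,0,0,1,0,0,0]'
```

```text
time_s: 18.42
tcp_pos: [0.5757, -0.0483, 0.1266]
tool_rot: [-0.001, 0.987, -0.16, 0.001]
ft_force: [2.2, 3.3, 2.2]
width: 0.0262
gripper_force: 20.0
```

```bash
python3 -m handwheel '[0,-0.3,-1.5,0,0,0,-1.4,-0.8,-1.5,0,0,0,-1.4,-0.8,-1.5,0,0,0,-1.4,-0.8,-0.5,0,0,0,-1.4,-0.8,0.5,0,0,0,-1.4,-0.8,0.5,0,0,0]'
```

```text
time_s: 19.18
tcp_pos: [0.5737, -0.0469, 0.1256]
tool_rot: [-0.0, 0.987, -0.16, -0.0]
ft_force: [0.2, 3.2, 0.8]
width: 0.0266
gripper_force: 20.0
```

```bash
python3 -m handwheel '[0,0,0.7,0,0,0,0,0,0.7,0,0,0]'
```

```text
time_s: 19.42
tcp_pos: [0.5737, -0.0469, 0.1253]
tool_rot: [-0.0, 0.987, -0.16, -0.0]
ft_force: [-0.9, 4.9, 5.2]
width: 0.0265
gripper_force: 20.0
```

```bash
python3 -m handwheel '[0,-0.3,-0.3,0,0,0,0,-0.3,-0.3,0,0,0,0,-0.3,-0.3,0,0,0,0,-0.3,-0.3,0,0,0]' 40
python3 -m handwheel '[0,0,-20,0,0,0,0,0,-45,0,0,0,-60,0,-105,0,0,0,-60,0,-105,0,0,0,-60,0,-105,0,0,0]'
python3 - <<'E'
from h import *
p,Rt,s=tool(); M=model("wrist"); img=viewer.camera("wrist"); cv2.imwrite("pics/w8.png",cv2.resize(img[40:260,200:440],None,fx=2.5,fy=2.5,interpolation=cv2.INTER_CUBIC))
level(img,M); delta(.5745,-.0473,.156,-18.4)
E
```

```text
time_s: 19.92
tcp_pos: [0.5741, -0.0477, 0.1251]
tool_rot: [0.0, 0.987, -0.16, -0.0]
ft_force: [0.5, 0.0, 0.5]
width: 0.0402
gripper_force: 0.0
time_s: 20.55
tcp_pos: [0.5171, -0.0283, 0.2316]
tool_rot: [0.0, 0.987, -0.16, 0.001]
ft_force: [-0.1, 0.5, -0.4]
width: 0.0397
gripper_force: 0.0
0.044 ends [315.  93.] [315. 151.]
0.072 ends [315.  92.] [315. 155.]
0.1 ends [315.  91.] [315. 160.]
0.137 ends [315.  89.] [315. 168.]
[(74, 186), (78, 187), (82, 186), (85, 154), (89, 142), (93, 246), (96, 249), (100, 248), (104, 251), (107, 251), (111, 249), (115, 251), (118, 250), (122, 241), (126, 248), (129, 248), (133, 247), (137, 251), (140, 219), (144, 248), (148, 246), (151, 251), (155, 248), (159, 246), (162, 247), (166, 244), (170, 212), (173, 124), (177, 134), (181, 134)]
shift [59.8 -0.2 74.8] turn z -0.0 yaw -18.4 tcp [ 0.5176 -0.0286  0.2307] F [ 0.5 -0.3 -0.4]
```

View pics/w8.png

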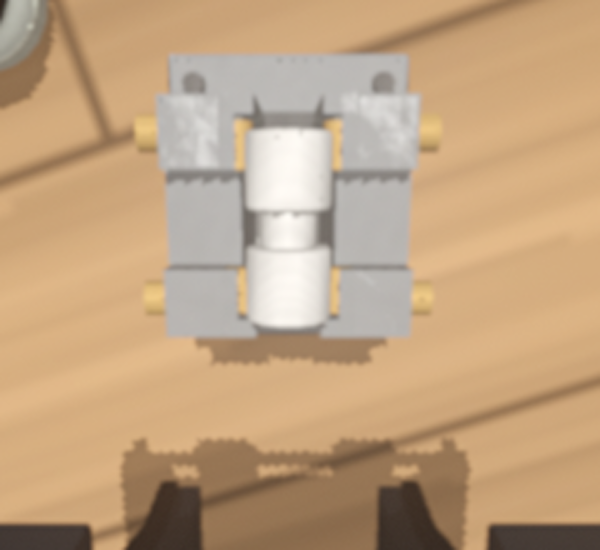

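The grooved roller lies in the mouth on the catches at crop (289,228), about 1.3 mm towards −x and still inside the slot. Pressing it now.

```bash
python3 -m handwheel '[58.7,0,20,0,0,0,58.7,0,40,0,0,0,58.7,0,60,0,0,0,58.7,0,73,0,0,0,58.7,0,74,0,0,0,58.7,0,74,0,0,0]' 0 20
python3 -m handwheel '[0,0,2,0,0,0,0,0,4,0,0,0,0,0,5.5,0,0,0,0,0,7,0,0,0]'
python3 -m handwheel '[0,0,1.5,0,0,0,0,0,3,0,0,0,0,0,4.5,0,0,0]'
python3 -m handwheel '[0,0,1.5,0,0,0,0,0,3,0,0,0,0,0,4,0,0,0]'
```

```text
time_s: 21.35
tcp_pos: [0.5734, -0.0471, 0.1564]
tool_rot: [0.0, 0.987, -0.16, 0.0]
ft_force: [-0.1, 0.2, -0.4]
width: 0.0007
gripper_force: 0.0
time_s: 21.85
tcp_pos: [0.5731, -0.0469, 0.1502]
tool_rot: [0.0, 0.987, -0.16, 0.0]
ft_force: [-2.0, 1.2, 10.6]
width: 0.0001
gripper_force: 4.8
time_s: 22.22
tcp_pos: [0.5732, -0.0466, 0.1458]
tool_rot: [-0.0, 0.987, -0.16, 0.001]
ft_force: [-1.0, 0.4, 4.3]
width: 0.0006
gripper_force: 2.2
time_s: 22.6
tcp_pos: [0.5727, -0.0469, 0.1402]
tool_rot: [-0.0, 0.987, -0.16, -0.0]
ft_force: [-0.4, -0.1, -0.2]
width: 0.0005
gripper_force: 0.3
```

```bash
python3 -m handwheel '[0,0,2,0,0,0,0,0,3,0,0,0,0,0,3,0,0,0]'
python3 -m handwheel '[-30,0,-50,0,0,0,-60,0,-93,0,0,0,-60,0,-93,0,0,0,-60,0,-93,0,0,0]' 50
python3 - <<'E'
from h import *
level(viewer.camera("wrist"),model("wrist"))
delta(.6195,.247,.13,-30.5)
E
```

```text
time_s: 22.98
tcp_pos: [0.5727, -0.0469, 0.1374]
tool_rot: [-0.0, 0.987, -0.16, -0.0]
ft_force: [-0.2, 0.1, -0.4]
width: 0.0004
gripper_force: 0.0
time_s: 23.48
tcp_pos: [0.5161, -0.028, 0.2307]
tool_rot: [0.0, 0.987, -0.16, 0.0]
ft_force: [-0.4, 0.3, 0.4]
width: 0.0326
gripper_force: 0.0
0.044 ends [315.  91.] [315. 150.]
0.072 ends [315.  90.] [315. 154.]
0.1 ends [315.  89.] [315. 159.]
0.137 ends [315.  87.] [315. 167.]
[(72, 184), (76, 186), (80, 186), (83, 166), (87, 150), (91, 244), (94, 249), (98, 251), (102, 250), (105, 250), (109, 249), (113, 248), (117, 242), (120, 240), (124, 247), (128, 244), (131, 228), (135, 248), (139, 248), (143, 250), (146, 248), (150, 246), (154, 243), (157, 146), (161, 132), (165, 147), (168, 183), (172, 157), (176, 182), (180, 183)]
shift [  11.4 -293.7  100. ] turn z 0.211 yaw -18.41 tcp [ 0.516  -0.0281  0.2301] F [ 0.  -0.  -0.2]
```

The grooved roller is on the second level: v 90–156, expected 90–154. Now the stepped roller.

```bash
python3 -m handwheel '[11.5,-293.5,0,0,0,0.21,11.5,-293.5,0,0,0,0.21,11.5,-293.5,50,0,0,0.21,11.5,-293.5,100,0,0,0.21,11.5,-293.5,100,0,0,0.21,11.5,-293.5,100,0,0,0.21,11.5,-293.5,100,0,0,0.21,11.5,-293.5,100,0,0,0.21]' 50
python3 - <<'E'
from h import *
p,Rt,s=tool(); M=model("wrist"); img=viewer.camera("wrist"); cv2.imwrite("pics/w9.png",img)
uv=proj(M,[[p[0],p[1],0.03]])[0]
c,l,a,cc,r=roller(img,M,uv); ex=np.array([np.cos(np.radians(a)),np.sin(np.radians(a)),0]); c=c+.001*ex
print(uv,c,l,a,r); delta(c[0],c[1],.019,a)
E
```

```text
time_s: 24.52
tcp_pos: [0.6199, 0.2456, 0.1314]
tool_rot: [0.0, 0.965, -0.263, 0.0]
ft_force: [0.5, -0.4, -0.1]
width: 0.05
gripper_force: 0.0
[315.64169397 197.47645935] [0.62035045 0.24620355 0.03      ] 0.06213873539143178 -29.145643508743262 ((314.7916259765625, 198.456298828125), (67.27267456054688, 31.502824783325195), 88.60282135009766)
shift [ -0.3  -0.7 112.9] turn z -0.024 yaw -30.53 tcp [0.6201 0.2454 0.1319] F [-0.5 -0.5 -0.1]
```

```bash
python3 -m handwheel '[-0.3,-0.7,60,0,0,-0.024,-0.3,-0.7,60,0,0,-0.024,-0.3,-0.7,60,0,0,-0.024]' 50 20
python3 - <<'E'
from h import *
delta(.6203,.2462,.019,-29.1)
E
```

```text
time_s: 24.95
tcp_pos: [0.6207, 0.247, 0.0728]
tool_rot: [-0.001, 0.968, -0.252, 0.001]
ft_force: [0.6, -0.3, 0.0]
width: 0.0498
gripper_force: 0.0
shift [-0.1  1.  53.8] turn z -0.001 yaw -29.14 tcp [0.6207 0.247  0.0728] F [ 0.6 -0.3  0. ]
```

```bash
python3 -m handwheel '[0,0.8,30,0,0,0,0,0.8,54,0,0,0,0,0.8,54,0,0,0]' 50 20
python3 -m handwheel '[0,0,0,0,0,0,0,0,0,0,0,0,0,0,0,0,0,0,0,0,0,0,0,0]' 20 20
python3 -m handwheel '[0,0,-60,0,0,0,0,0,-120,0,0,0,0,0,-180,0,0,0,0,0,-200,0,0,0,0,0,-200,0,0,0]'
python3 - <<'E'
from h import *
delta(.5745,-.0472,.20,-18.4)
E
```

```text
time_s: 25.32
tcp_pos: [0.6197, 0.2467, 0.0182]
tool_rot: [-0.0, 0.968, -0.251, 0.0]
ft_force: [0.4, -0.0, 0.9]
width: 0.05
gripper_force: 0.0
time_s: 25.82
tcp_pos: [0.6195, 0.2463, 0.0181]
tool_rot: [0.0, 0.968, -0.251, 0.0]
ft_force: [-1.1, -2.9, 5.9]
width: 0.0277
gripper_force: 20.0
time_s: 26.45
tcp_pos: [0.6203, 0.2474, 0.2192]
tool_rot: [-0.001, 0.968, -0.251, 0.002]
ft_force: [0.3, -0.7, -0.9]
width: 0.0274
gripper_force: 20.0
shift [103.  279.8  18.6] turn z -0.186 yaw -29.06 tcp [0.6203 0.2474 0.2192] F [ 0.3 -0.7 -0.9]
```

```bash
python3 -m handwheel '[103,280,0,0,0,-0.186,103,280,0,0,0,-0.186,103,280,0,0,0,-0.186,103,280,0,0,0,-0.186,103,280,18,0,0,-0.186,103,280,18,0,0,-0.186,103,280,18,0,0,-0.186,103,280,18,0,0,-0.186,103,280,18,0,0,-0.186,103,280,18,0,0,-0.186]'
python3 - <<'E'
from h import *
delta(.5745,-.0472,.145,-18.4)
E
```

```text
time_s: 27.7
tcp_pos: [0.5734, -0.0469, 0.199]
tool_rot: [-0.0, 0.987, -0.159, 0.0]
ft_force: [0.8, 0.2, -0.4]
width: 0.0271
gripper_force: 20.0
shift [ 1.1 -0.1 54. ] turn z 0.001 yaw -18.32 tcp [ 0.5734 -0.0469  0.199 ] F [ 0.8  0.2 -0.4]
```

```bash
python3 -m handwheel '[1,0,40,0,0,0,1,0,54,0,0,0,1,0,54,0,0,0,1,0,54,0,0,0]'
python3 - <<'E'
from h import *
delta(.5745,-.0472,.128,-18.4)
E
```

```text
time_s: 28.2
tcp_pos: [0.575, -0.0483, 0.1457]
tool_rot: [0.0, 0.987, -0.16, 0.001]
ft_force: [0.1, 0.6, -0.4]
width: 0.0272
gripper_force: 20.0
shift [-0.9 -0.9 17.7] turn z 0.0 yaw -18.4 tcp [ 0.575  -0.0483  0.1457] F [ 0.1  0.6 -0.4]
```

```bash
python3 -m handwheel '[-0.8,-0.9,8,0,0,0,-0.8,-0.9,15,0,0,0,-0.8,-0.9,17.5,0,0,0,-0.8,-0.9,17.5,0,0,0]'
python3 -m handwheel '[0,0,1,0,0,0,0,0,1.5,0,0,0]'
```

```text
time_s: 28.7
tcp_pos: [0.5735, -0.047, 0.127]
tool_rot: [-0.0, 0.987, -0.16, -0.0]
ft_force: [0.2, 0.9, -0.9]
width: 0.0274
gripper_force: 20.0
time_s: 28.95
tcp_pos: [0.5738, -0.0471, 0.1258]
tool_rot: [0.0, 0.987, -0.16, 0.0]
ft_force: [-0.2, -0.3, -0.6]
width: 0.0272
gripper_force: 20.0
```

```bash
python3 -m handwheel '[0,0,0.7,0,0,0,0,0,1,0,0,0]'
```

```text
time_s: 29.2
tcp_pos: [0.5739, -0.0469, 0.1249]
tool_rot: [-0.0, 0.987, -0.16, 0.0]
ft_force: [0.1, 0.7, -0.1]
width: 0.0269
gripper_force: 20.0
```

```bash
python3 -m handwheel '[0,0,0.6,0,0,0,0,0,0.8,0,0,0]'
```

```text
time_s: 29.45
tcp_pos: [0.5739, -0.0469, 0.1245]
tool_rot: [-0.0, 0.987, -0.16, 0.0]
ft_force: [-0.6, 2.1, 4.8]
width: 0.0276
gripper_force: 20.0
```

Contact. Let go, back off and look.

```bash
python3 -m handwheel '[0,0,-0.3,0,0,0,0,0,-0.3,0,0,0,0,0,-0.3,0,0,0,0,0,-0.3,0,0,0]' 40
python3 -m handwheel '[0,0,-20,0,0,0,0,0,-45,0,0,0,-60,0,-105,0,0,0,-60,0,-105,0,0,0,-60,0,-105,0,0,0]'
python3 - <<'E'
from h import *
p,Rt,s=tool(); M=model("wrist"); img=viewer.camera("wrist"); cv2.imwrite("pics/w10.png",img)
level(img,M); delta(.574,-.0471,.156,-18.4)
E
```

```text
time_s: 29.95
tcp_pos: [0.5736, -0.0471, 0.1241]
tool_rot: [0.0, 0.987, -0.16, -0.0]
ft_force: [-0.1, 0.4, 0.3]
width: 0.0396
gripper_force: 0.0
time_s: 30.58
tcp_pos: [0.5167, -0.0279, 0.2306]
tool_rot: [0.0, 0.987, -0.16, 0.001]
ft_force: [0.6, -1.0, -0.2]
width: 0.0401
gripper_force: 0.0
0.044 ends [315.  92.] [315. 151.]
0.072 ends [315.  91.] [315. 155.]
0.1 ends [316.  90.] [315. 160.]
0.137 ends [316.  88.] [316. 168.]
[(73, 186), (77, 187), (81, 186), (85, 147), (88, 152), (92, 253), (96, 248), (99, 242), (103, 242), (107, 243), (110, 243), (114, 244), (118, 244), (121, 244), (125, 244), (129, 244), (133, 244), (136, 244), (140, 243), (144, 243), (147, 243), (151, 242), (155, 241), (158, 228), (162, 249), (166, 241), (169, 136), (173, 131), (177, 132), (180, 144)]
shift [59.8 -0.  73.8] turn z 0.0 yaw -18.4 tcp [ 0.5171 -0.0282  0.2297] F [ 0.5  0.2 -0.9]
```

The stepped roller sits centred in the mouth: v 90–168, expected about 88–167. Press it.

```bash
python3 -m handwheel '[59,0,20,0,0,0,59,0,40,0,0,0,59,0,60,0,0,0,59,0,72,0,0,0,59,0,73,0,0,0,59,0,73,0,0,0]' 0 20
python3 -m handwheel '[0,0,2,0,0,0,0,0,4,0,0,0,0,0,5.5,0,0,0,0,0,7,0,0,0]'
python3 -m handwheel '[0,0,1.5,0,0,0,0,0,3,0,0,0,0,0,4.5,0,0,0]'
python3 -m handwheel '[0,0,1.5,0,0,0,0,0,3,0,0,0,0,0,4,0,0,0]'
python3 -m handwheel '[0,0,1.5,0,0,0,0,0,3,0,0,0,0,0,3,0,0,0]'
```

```text
time_s: 31.38
tcp_pos: [0.5733, -0.0469, 0.1565]
tool_rot: [0.0, 0.987, -0.16, 0.0]
ft_force: [0.1, 0.4, -0.1]
width: 0.0006
gripper_force: 0.0
time_s: 31.88
tcp_pos: [0.573, -0.0467, 0.1502]
tool_rot: [0.0, 0.987, -0.16, 0.0]
ft_force: [-2.6, 0.0, 8.4]
width: 0.0004
gripper_force: 4.3
time_s: 32.25
tcp_pos: [0.5732, -0.0464, 0.1459]
tool_rot: [-0.0, 0.987, -0.16, 0.001]
ft_force: [-0.5, -0.1, 5.0]
width: 0.0003
gripper_force: 2.5
time_s: 32.62
tcp_pos: [0.5728, -0.0467, 0.1406]
tool_rot: [-0.0, 0.987, -0.16, 0.0]
ft_force: [0.2, 0.1, 1.4]
width: 0.0008
gripper_force: 0.0
time_s: 33.0
tcp_pos: [0.5725, -0.0467, 0.1373]
tool_rot: [-0.0, 0.987, -0.16, -0.0]
ft_force: [-0.3, -0.5, 0.7]
width: 0.0003
gripper_force: 0.0
```

```bash
python3 -m handwheel '[-30,0,-50,0,0,0,-60,0,-93,0,0,0,-60,0,-93,0,0,0,-60,0,-93,0,0,0]'
python3 - <<'E'
from h import *
img=viewer.camera("wrist"); level(img,model("wrist"))
sc=viewer.camera("scene"); a=cv2.resize(img[40:240,215:415],(400,400),interpolation=cv2.INTER_CUBIC); b=cv2.resize(viewer.camera("side")[165:245,280:360],(400,400),interpolation=cv2.INTER_CUBIC)
cv2.imwrite("pics/fin.png",np.hstack([a,b]))
E
```

```text
time_s: 33.5
tcp_pos: [0.516, -0.0279, 0.2307]
tool_rot: [0.0, 0.987, -0.16, 0.0]
ft_force: [0.6, -0.3, -1.3]
width: 0.0005
gripper_force: 0.0
0.044 ends [315.  91.] [315. 149.]
0.072 ends [315.  90.] [315. 154.]
0.1 ends [315.  89.] [315. 159.]
0.137 ends [315.  87.] [315. 167.]
[(72, 179), (76, 180), (79, 180), (83, 157), (87, 154), (90, 231), (94, 240), (98, 236), (102, 235), (105, 236), (109, 236), (113, 236), (116, 237), (120, 237), (124, 237), (128, 237), (131, 236), (135, 235), (139, 235), (142, 234), (146, 233), (150, 220), (153, 241), (157, 237), (161, 124), (165, 126), (168, 125), (172, 140), (176, 176), (179, 177)]
```

View pics/fin.png

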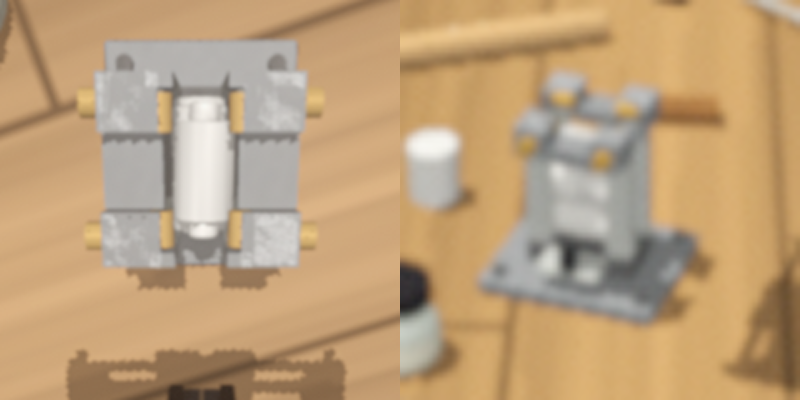

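The final picture shows the stepped roller below the closed catches at (202,165), lying straight. Its extent, v 90–159, matches the third level (89–159), and the bystanders are untouched. Handing in.

```bash
python3 -c "
from plant import job
print(job.job_done())"
```

```text
the job is handed in; nothing more can be done
None
```

All three rollers are in the magazine below the catches, with the plain one at the bottom, the grooved one next and the stepped one on top; the job was handed in at about 34 s of the 72 s allowed.

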